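Seat and cam-lock a setup block in an inspection fixture

TASK

Push the steel block lying in the fixture's channel along until it sits fully home against the end stop. Then push the cam lever through its quarter turn to its own end stop and press it snug there, with a steady push of more than 18 N for about half a second, so that the block is locked; let go and stand clear. At no time press on the block, the lever or the fixture with more than 32 N, and leave the other things on the granite alone.

Things in the scene. Friction and masses are not known exactly. Their poses are not given: they have to be found in the camera images.
- fixture: Aluminium base plate 200 (x) x 150 (y, -53 to +97) x 12 mm, fixed, its x within 0.35 rad of straight away from the robot. Origin on the granite, under the channel's centre line. The channel runs along x, centred on y = 0, 53 mm wide, x -65 to +80 mm, open at -x, floor at z = 12 mm. Its walls are steel rails: at -y 12 mm wide, top at z = 32 mm; at +y 6 mm wide, top at z = 20 mm.
- end_stop (a point): Middle of the face of the dark steel end stop that closes the channel's +x end, at fixture (80, 0, 24) mm; axes as the fixture's. The stop is 16 mm thick, 77 mm wide, top at z = 36 mm, rigid.
- block_center (a point): Centre of the loose steel block: 75 mm along the channel (its x), 50 wide, 25 high, 0.5 to 0.8 kg, dark holes on top. It starts flat in the channel, parallel to it, 25 to 45 mm short of the end stop, with up to 1.5 mm side play. Home, its +x face touches the end stop (centre at fixture x = 42.5 mm). The closing cam shifts it about 1.5 mm to -y, against the taller rail.
- lever: Cam lever on a vertical axis: its origin lies on the axis at fixture (35, 48.9, 22) mm, its y axis points outward along the bar, z up. Open, the bar points to the fixture's +y (starts 0 to 0.2 rad past that); it turns anticlockwise seen from above, a quarter turn, to a rigid end stop with the bar to the fixture's -x. Round the axis: a steel cam 40 mm across, z 22 to 34 mm, and a hub 22 mm across, top at z = 60 mm.
- lever_bar (a point): Middle of the lever's steel bar, 85 mm from the axis, where to push: its +x side at first, its +y side at last. Bar 14 mm wide, z 46 to 56 mm above the granite, out to a black ball 26 mm across centred 115 mm from the axis; free space below. Stays where left; takes 2 to 5 N here, rising to some 7 to 13 N as the cam bites near the end; at the stop it rises steeply. y outward, z up.
- block: The same block; origin at the centre of its underside, 12.5 mm below its centre.
- standing_block: Bystander: a drilled steel block 25 x 50 x 75 mm standing on end, to the right (-y) of the fixture; origin under its centre.
- ring_gauge: Bystander: a thick steel ring 60 mm across, 22 mm high, lying flat to the right (-y) of the fixture; origin under its centre.
- vee_block: Bystander: a dark steel V-block 70 x 56 x 46 mm to the left (+y) of the fixture; origin under its centre.

How it is judged:
By the outcome, as a careful person would: the job done as asked, in the order asked, and still so for the second after the job is handed in, with the robot touching nothing.
It also fails if it takes over 58 s, if anything falls off the work surface, if the arm or the gripper's body presses on something with over 40 N, if the wrist force passes 120 N, or if a joint passes its speed limit or range.

ROBOT

A 6-joint arm with a two-finger parallel gripper is mounted at the origin on the work surface. World frame = base frame: x ahead of the robot, y to its left, z up, the work surface at z = 0. Lengths are in m, angles in rad, forces in N, time in s.
With the tool pointing down it reaches from about 0.375 to 0.925 m from the base axis. Payload 5.7 kg.
Tool frame: the origin (TCP) lies midway between the tips of the shut fingers; the grasp point (between the pads) lies 19 mm behind it; z points along the fingers, x is the direction in which the jaws open and shut, and the axes are right-handed (so a half turn about z gives the same grasp; the last joint's range is limited). The gripper opens to 88 mm and grips with 3 to 60 N. Pads are 20 mm wide; open, the fingers measure 115 mm over their backs; the gripper's body (75 mm by 178 mm) begins 61 mm behind the grasp point.
Start: joints at [1.229, 0.359, 1.51, -0, 1.272, -0.115], TCP at [0.135, 0.585, 0.223] pointing down, gripper open.
Joint ranges: [-2.97, 2.97], [-1.01, 2.36], [0.21, 2.38], [-0.96, 4.11], [0.2, 2.71], [-2.98, 2.98]. Speed limits (rad/s): [2.39, 2.39, 3.14, 3.14, 3.14, 3.14].

INTERFACE

Orientations are given as a unit quaternion [x, y, z, w].
In Python, from bench import move_ptp, servo_line, goto_joints, move_gripper, sleep, inverse_kinematics, capture, PlanningError, close_job, spot_in, silhouettes, current_clock, current_joint_pos, current_qvel, current_joint_torque, current_position, current_orientation, current_force, current_torque, current_finger_gap gives the robot as it stands. Calls block until the motion is done:
- move_ptp(position, orientation): joint-space move of the TCP to a pose.
- servo_line(position, orientation=None, rate=0.15, contact_N=None): straight line of the TCP; orientation=None keeps the orientation; rate is the mean speed in m/s. With contact_N (N) it stops when the force on the tool has changed by that much, and returns True; else False.
- goto_joints(angles): joint-space move.
- move_gripper(opening): finger opening in m; the grip force is fixed at half the most; returns when the fingers have stopped.
- sleep(seconds).
- inverse_kinematics(position, orientation): joint angles nearest the present ones, or None.
- capture(name): name is "side" or "top" or "wrist"; returns a dict with "image" (400x640x3 uint8, blue, green, red), "range_z" (400x640 float32, m along the optical axis (not along the pixel's ray), 0 where there is no reading), "intrinsics" (3x3 intrinsics, pixels), "k1" (the pictures are not rectified: a ray, as slopes to the right and down, at radius r is drawn at 1 + k1 r^2 times it, then the intrinsics apply), "R" (3x3) and "t" (3): a world point X has camera coordinates R X + t. Camera axes: x right, y down, z forward; pixel columns grow to the right and rows downward; lengths in m; the calibration is good to about 2 mm. A picture is of the moment at which its call begins.
A pose or a line that the arm cannot do raises PlanningError and nothing moves.
- close_job(): hands the job in, once; it reports no verdict.
Trained networks look in the newest picture that a camera, given by its name, has taken for a name from the list of things; names that differ only in an ending like _2 or _b are one class to them, and where a whole thing is asked for, a point or a joint stands for the part that bears it (a point fixed in the world has none). Each returns a list of dicts, best first, with "conf" (0 to 1); they miss things now and then, are a little off and sometimes report something else, mostly with a low value. They report only what shows in the picture. A call takes as long as a camera call.
- spot_in(camera, query): "xy" ([column, row] in pixels, amid what is visible of it).
- silhouettes(camera, query): "region" (400x640 bool, what is visible of it) and "xy" ([column, row] in pixels, amid what is visible of it).
Readings, each from a call of its own:
- current_clock(): time.
- current_joint_pos(): joint angles.
- current_qvel(): joint speeds.
- current_joint_torque(): joint torques, N m.
- current_position(): TCP position.
- current_orientation(): TCP orientation.
- current_force(): force on the tool from outside, world axes, zero at the start.
- current_torque(): the same for the moment, N m.
- current_finger_gap(): finger opening in m.
Only numpy, scipy, OpenCV 4.12 (cv2) and the standard library are available. Lean on these libraries where they do the work, as an engineer would, in place of code of your own. Each camera call takes 0.05 s, during which the arm holds its last target. There are 200 camera calls.

## Working session

There is one attempt and no reset: what is moved stays moved. The work goes in short steps, each a Python script; the robot and the scene stay as the last script left them, time stands still between calls to the robot, and variables do not carry over. Pictures are saved under pics/ and viewed, about 8 in all and at most 12, crops included, and the job is handed in when it is done.

```bash
ls; mkdir -p pics; cat > h.py <<'E'
import numpy as np, cv2
from bench import *
def rays(c,uv):
    K=c["intrinsics"];uv=np.atleast_2d(np.asarray(uv,float))
    return cv2.undistortPoints(uv.reshape(-1,1,2),K,np.array([c["k1"],0,0,0.])).reshape(-1,2)
def onplane(c,uv,z):
    s=rays(c,uv);R,t=c["R"],c["t"];d=np.c_[s,np.ones(len(s))]@R;o=-R.T@t
    return o+d*((z-o[2])/d[:,2])[:,None]
def cloud(c,mask):
    v,u=np.nonzero(mask&(c["range_z"]>0));z=c["range_z"][v,u].astype(float)
    s=rays(c,np.c_[u,v].astype(float));return (np.c_[s*z[:,None],z]-c["t"])@c["R"], np.c_[u,v]
E
python3 - <<'E'
from h import *
for n in("top","side"):
    c=capture(n);cv2.imwrite(f"pics/{n}0.png",c["image"]);print(n,c["t"],-c["R"].T@c["t"])
    for q in("fixture","block","lever","lever_bar","block_center","end_stop","standing_block","ring_gauge","vee_block"):
        for r in silhouettes(n,q)[:1] if q not in("lever_bar","block_center","end_stop") else spot_in(n,q)[:2]:
            w=""
            if "region" in r:
                p,_=cloud(c,r["region"]);w=(len(p),np.median(p,0).round(3),p.min(0).round(3),p.max(0).round(3))
            print(q,round(r["conf"],2),np.round(r["xy"]),w)
print(current_clock(),current_orientation(),current_force())
E
```

```text
pics
top [0.02262368 0.52825224 1.26337135] [0.35634776 0.0019198  1.32237741]
fixture 0.83 [310. 197.] (3101, array([0.547, 0.045, 0.014]), array([ 0.44 , -0.053, -0.008]), array([0.65 , 0.178, 0.069]))
block 0.93 [322. 192.] (457, array([0.548, 0.01 , 0.037]), array([ 0.51 , -0.019,  0.009]), array([0.59 , 0.037, 0.044]))
lever 0.68 [295. 182.] (367, array([0.585, 0.092, 0.056]), array([0.559, 0.036, 0.027]), array([0.604, 0.181, 0.069]))
lever_bar 0.91 [293. 180.] 
lever_bar 0.64 [451. 171.] 
block_center 0.97 [320. 196.] 
end_stop 0.56 [312. 196.] 
standing_block 0.77 [448. 168.] (254, array([ 0.607, -0.35 ,  0.071]), array([ 0.594, -0.378,  0.006]), array([ 0.627, -0.33 ,  0.08 ]))
ring_gauge 0.51 [444. 234.] (286, array([ 0.41 , -0.341,  0.021]), array([ 0.378, -0.37 , -0.004]), array([ 0.44 , -0.312,  0.031]))
vee_block 0.79 [204. 212.] (596, array([0.502, 0.353, 0.033]), array([ 0.462,  0.316, -0.005]), array([0.542, 0.401, 0.054]))
side [-0.47928178  0.17787566  0.96550166] [ 0.11586896 -0.86643487  0.65529323]
fixture 0.86 [314. 221.] (3133, array([0.54 , 0.005, 0.013]), ar
[... 222 characters left out ...]
3, 0.071, 0.053]), array([ 0.558,  0.028, -0.001]), array([0.641, 0.222, 0.066]))
lever_bar 0.58 [315. 187.] 
block_center 0.66 [316. 210.] 
end_stop 0.73 [314. 220.] 
end_stop 0.49 [319. 187.] 
standing_block 0.57 [444. 300.] (1135, array([ 0.604, -0.37 ,  0.05 ]), array([ 0.593, -0.387, -0.002]), array([ 0.652, -0.281,  0.078]))
ring_gauge 0.85 [339. 346.] (1011, array([ 0.406, -0.35 ,  0.021]), array([ 0.378, -0.374, -0.002]), array([ 0.45 , -0.294,  0.026]))
vee_block 0.71 [248. 155.] (618, array([0.499, 0.333, 0.03 ]), array([ 0.464,  0.312, -0.   ]), array([0.555, 0.432, 0.049]))
1.0 [ 7.82576767e-01  6.22554095e-01 -4.17518696e-05  3.22981228e-05] [ 0.49961779 -0.44910522  0.27936521]
```

```bash
python3 - <<'E'
from h import *
a=np.array([1,0,0,0.])
move_gripper(0.0)
move_ptp([0.50,0.04,0.36],a)
c=capture("wrist");cv2.imwrite("pics/w0.png",c["image"]);print(-c["R"].T@c["t"],c["R"].round(2),current_clock())
for q in("fixture","block","lever"):
    for r in silhouettes("wrist",q)[:1]:
        p,_=cloud(c,r["region"]);print(q,round(r["conf"],2),np.round(r["xy"]),len(p),np.median(p,0).round(3),p.min(0).round(3),p.max(0).round(3))
t=capture("top")["image"]
E
```

```text
[0.50054715 0.12268814 0.52161712] [[ 1.    0.   -0.  ]
 [ 0.   -0.96  0.3 ]
 [-0.   -0.3  -0.96]] 4.775
fixture 0.74 [351. 155.] 9956 [0.551 0.053 0.012] [ 0.437 -0.052 -0.002] [0.652 0.18  0.066]
block 0.57 [352. 181.] 1511 [0.548 0.012 0.036] [ 0.509 -0.019  0.01 ] [0.588 0.039 0.04 ]
lever 0.92 [374. 126.] 1435 [0.585 0.099 0.056] [ 0.558  0.032 -0.001] [0.609 0.182 0.066]
```

View pics/w0.png

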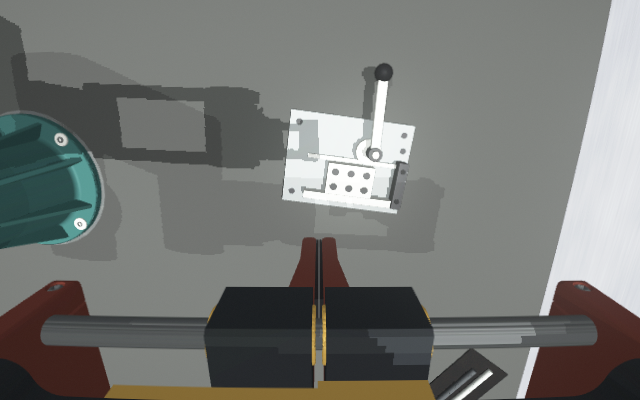

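View pics/side0.png

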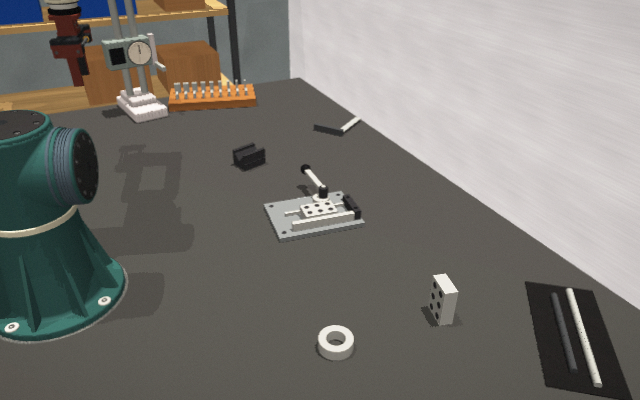

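```bash
cat > fit.py <<'E'
from h import *
def fit(name="wrist",save=None):
    c=capture(name)
    if save: cv2.imwrite(save,c["image"])
    out={}
    m={q:silhouettes(name,q)[0]["region"] for q in("fixture","block","lever")}
    al=np.any(list(m.values()),0).astype(np.uint8); al=cv2.morphologyEx(cv2.dilate(al,np.ones((5,5))),cv2.MORPH_CLOSE,np.ones((9,9)))>0
    p,uv=cloud(c,al)
    pl=p[(abs(p[:,2]-.012)<.0045)]
    def rect(q,asp=None):
        (cx,cy),(w,h),a=cv2.minAreaRect((q[:,:2]*1000).astype(np.float32))
        if w<h: w,h,a=h,w,a+90
        a=(a+90)%180-90
        return np.round([cx,cy,w,h,a],1)
    def trim(q,n=3):   # drop isolated points
        from scipy.spatial import cKDTree
        k=cKDTree(q[:,:2]).query(q[:,:2],k=6)[0][:,-1];return q[k<2.5*np.median(k)]
    print("plate",rect(trim(pl)),len(pl),np.median(pl[:,2]))
    b,_=cloud(c,m["block"]);b=b[abs(b[:,2]-.037)<.004];print("block",rect(trim(b)),len(b),np.median(b[:,2]))
    l,_=cloud(c,m["lever"]);g=l[(l[:,2]>.045)]
    bar=g[(g[:,2]<.0585)];print("bar",cv2.fitLine((bar[:,:2]*1000).astype(np.float32),cv2.DIST_HUBER,0,.01,.01).ravel().round(3),rect(trim(g)),len(bar),np.median(bar[:,2]))
    return c,m
E
python3 - <<'E'
from fit import *
move_ptp([0.54,0.02,0.22],np.array([1,0,0,0.]))
c,m=fit("wrist","pics/w1.png");fit("top")
im=c["image"].copy()
for q,k in zip(m,((255,0,0),(0,255,0),(0,0,255))):
    cv2.drawContours(im,cv2.findContours(m[q].astype(np.uint8),0,1)[0],-1,k,1)
cv2.imwrite("pics/w1m.png",im)
E
```

```text
Traceback (most recent call last):
  File "fit.py", line 6, in fit
    m={q:silhouettes(name,q)[0]["region"] for q in("fixture","block","lever")}
         ~~~~~~~~~~~~~~~~~~~^^^
IndexError: list index out of range
```

View pics/w1.png

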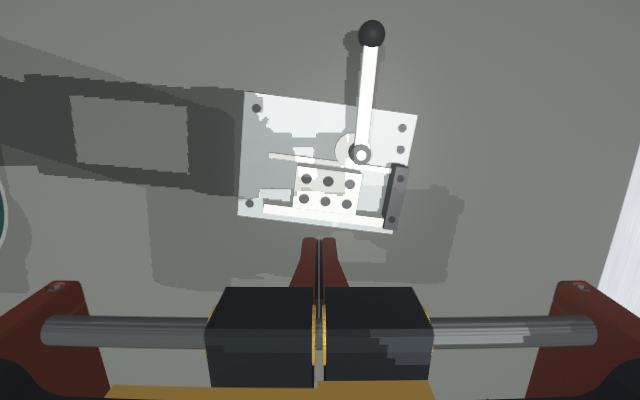

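```bash
python3 - <<'E'
from h import *
c=capture("wrist")
# plate outline from depth: above granite
al=np.zeros((400,640),bool);al[8:238,225:430]=1
p,uv=cloud(c,al);print("granite z",np.median(p[p[:,2]<.006][:,2]))
def rect(q):
    (cx,cy),(w,h),a=cv2.minAreaRect((q[:,:2]*1000).astype(np.float32))
    if w<h:w,h,a=h,w,a+90
    return np.round([cx,cy,w,h,(a+90)%180-90],1)
from scipy.spatial import cKDTree
def trim(q):
    k=cKDTree(q[:,:2]).query(q[:,:2],k=6)[0][:,-1];return q[k<2*np.median(k)]
pl=trim(p[abs(p[:,2]-.012)<.004]);print("plate",rect(pl),len(pl))
cor=np.array([[245,92],[417,115],[393,234],[238,214]],np.float32).reshape(-1,1,2)
g=cv2.cvtColor(c["image"],6);cr=cv2.cornerSubPix(g,cor.copy(),(5,5),(-1,-1),(3,50,.01)).reshape(-1,2)
P=onplane(c,cr,.012)*1000;print(cr,P[:,:2].round(1));
M=np.array([[-100,97],[100,97],[100,-53],[-100,-53]],float)
def rigid(M,P):
    a=M-M.mean(0);b=P-P.mean(0);th=np.arctan2((a[:,0]*b[:,1]-a[:,1]*b[:,0]).sum(),(a*b).sum())
    R=np.array([[np.cos(th),-np.sin(th)],[np.sin(th),np.cos(th)]]);o=P.mean(0)-R@M.mean(0);return th,R,o
th,R,o=rigid(M,P[:,:2]);print("fixture",o,th,"res",(P[:,:2]-(M@R.T+o)).round(1))
F=lambda q:(q[:,:2]*1000-o)@R
b=p[(p[:,2]>.034)&(p[:,2]<.041)];f=F(b);k=(abs(f[:,1])<24)&(f[:,0]<70);print("block x range",np.percentile(f[k,0],[1,50,99]).round(1),np.percentile(f[k,1],[1,99]),np.median(b[k,2]))
s=p[(p[:,2]>.025)];f=F(s);k=(abs(f[:,1])<15)&(f[:,0]>60);print("stop x",np.percentile(f[k,0],[1,5,95,99]).round(1))
l=p[(p[:,2]>.048)];f=F(l);d=f-[35,48.9];r=np.hypot(*d.T);k=(r>25)&(r<95);print("lever ang",np.degrees(np.arctan2(np.median(d[k,1]),np.median(d[k,0]))),np.median(l[k,2]),r.max());k=r<25;print("hub",np.median(f[k],0),k.sum())
E
```

```text
granite z -0.00028491850656574535
plate [545.7  32.3 201.3 149.6  -7.5] 12977
[[242.96027  91.11336]
 [414.9551  114.69992]
 [391.0908  230.68071]
 [235.884   214.51752]] [[457.  119. ]
 [654.2  93.4]
 [636.3 -51. ]
 [437.9 -28.9]]
fixture [543.66872644  11.27414611] -0.12194048511431872 res [[ 0.8 -0.7]
 [-0.5 -1.9]
 [-0.2  2.5]
 [-0.1  0.2]]
block x range [-30.6   5.8  42.7] [-23.55523928  23.55017871] 0.036668954293395506
stop x [79.3 79.5 94.4 95.2]
lever ang 94.13477970224568 0.0556177838701245 126.24996804849928
hub [33.65739034 53.81139735] 567
```

```bash
cat > g.py <<'E'
from h import *
TH=-0.128;O=np.array([.5430,.0108]);RF=np.array([[np.cos(TH),-np.sin(TH)],[np.sin(TH),np.cos(TH)]])
def W(x,y,z): return np.r_[O+RF@np.array([x,y])/1000,z/1000]
def Q(psi): psi=psi+TH;return np.array([np.cos(psi/2),np.sin(psi/2),0,0])
def st():
    p=np.array(current_position());f=np.array(current_force())
    print("t",round(current_clock(),2),"fix xyz",((p[:2]-O)@RF*1000).round(1),round(p[2]*1000,1),"F fix",(f[:2]@RF).round(1),round(f[2],1));return f[:2]@RF
E
python3 - <<'E'
from g import *
q=Q(-np.pi/2)
move_ptp(W(-56,0,110),q);st()
print(servo_line(W(-56,0,19),rate=.08,contact_N=8));st()
print(servo_line(W(-12,0,19),rate=.025,contact_N=15));st()
print(servo_line(W(4,0,19),rate=.006,contact_N=14));st()
c=capture("wrist");cv2.imwrite("pics/w2.png",c["image"])
E
```

```text
t 7.31 fix xyz [-55.4   0.1] 110.5 F fix [-0.3 -1. ] -0.3
False
t 8.6 fix xyz [-55.6  -0. ] 19.4 F fix [0.1 0.7] -0.1
True
t 9.49 fix xyz [-42.6  -0. ] 18.2 F fix [-0.1 -0.5] 0.0
True
t 11.61 fix xyz [-42.9  -0. ] 17.5 F fix [-0.5  0.1] 0.3
```

View pics/w2.png

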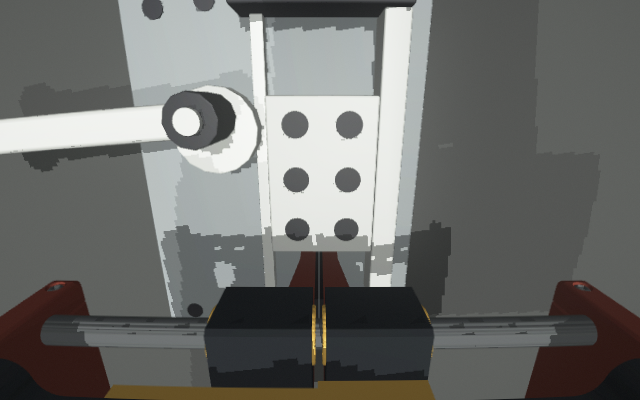

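```bash
python3 - <<'E'
from g import *
for x in(-42,-41,-40,-38):
    print(servo_line(W(x,0,19),rate=.006,contact_N=20));st()
E
```

```text
False
t 12.28 fix xyz [-42.5  -0. ] 18.9 F fix [-0.8 -0.1] -0.4
False
t 12.6 fix xyz [-42.5  -0. ] 18.8 F fix [-5.3  0.2] 2.9
False
t 12.92 fix xyz [-42.5   0. ] 18.8 F fix [-7.3 -0.5] 4.5
False
t 13.4 fix xyz [-42.5  -0. ] 18.8 F fix [-11.3   1. ] 10.5
```

```bash
python3 - <<'E'
from g import *
for x,z in((-38,21),(-38,23),(-37,24),(-36,24),(-35,25)):
    print(servo_line(W(x,0,z),rate=.01,contact_N=15));f=st()
    if f[0]<-20 or np.array(current_position())[0]>.515:break
E
```

```text
False
t 13.75 fix xyz [-38.1   0. ] 20.9 F fix [-3.5  1.4] -2.2
False
t 14.1 fix xyz [-37.9   0. ] 23.0 F fix [-3.4  0.9] -2.9
False
t 14.39 fix xyz [-36.8   0. ] 24.1 F fix [-3.   0.9] -3.1
False
t 14.64 fix xyz [-35.8   0. ] 24.0 F fix [-4.2 -0.7] -2.9
False
t 14.93 fix xyz [-34.8  -0. ] 25.1 F fix [-2.4 -0.1] -2.6
```

```bash
python3 - <<'E'
from g import *
print(servo_line(W(-11,0,25),rate=.015,contact_N=12));st()
print(servo_line(W(4,0,25.5),rate=.007,contact_N=10));st()
E
```

```text
False
t 16.68 fix xyz [-11.  -0.] 25.0 F fix [-1.7  0.3] -3.3
True
t 17.95 fix xyz [-7.4 -0. ] 24.1 F fix [ 0.5 -0.8] -0.5
```

```bash
python3 - <<'E'
from g import *
for x in(-7,-6,-5,-4,-3,-2,-1,0):
    print(servo_line(W(x,0,25.5+(x+7)*.4),rate=.008,contact_N=14));f=st()
    if f[0]<-15:break
c=capture("wrist");cv2.imwrite("pics/w3.png",c["image"][0:300,150:450].repeat(2,0).repeat(2,1))
E
```

```text
False
t 18.62 fix xyz [-7. -0.] 25.5 F fix [-0.6 -0.7] -0.2
False
t 18.9 fix xyz [-6.9 -0. ] 25.6 F fix [-2.1 -0.4] -1.5
False
t 19.18 fix xyz [-6.9 -0. ] 25.7 F fix [-4.8  0.6] -3.6
False
t 19.47 fix xyz [-6.9 -0. ] 25.9 F fix [-6.7 -0.3] -3.0
False
t 19.75 fix xyz [-6.9 -0. ] 26.0 F fix [-7.5 -0.2] -2.5
False
t 20.03 fix xyz [-6.9 -0. ] 26.2 F fix [-10.1   0.4] -3.3
False
t 20.32 fix xyz [-6.9 -0. ] 26.4 F fix [-9.8 -0.6] -3.3
False
t 20.6 fix xyz [-6.9 -0. ] 26.6 F fix [-12.8  -1. ] -3.2
```

View pics/w3.png

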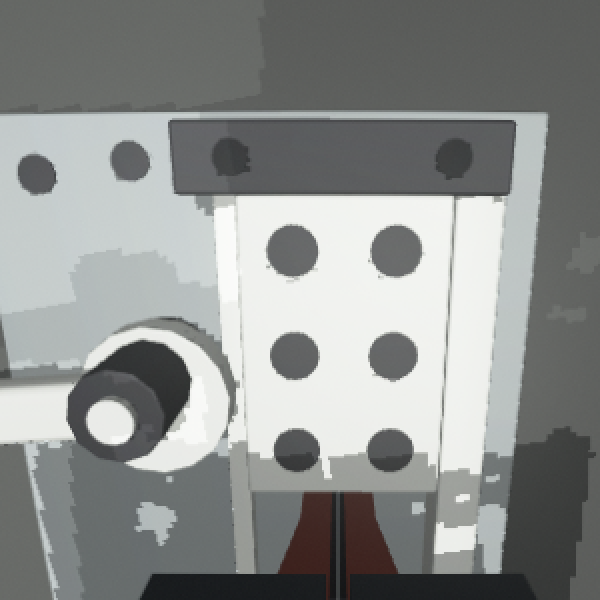

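```bash
cat >> g.py <<'E'
def L(deg,off,z=41,r=85):
    a=np.radians(deg);u=np.array([np.cos(a),np.sin(a)]);v=np.array([-u[1],u[0]])
    p=np.array([35,48.9])+r*u+off*v;return W(p[0],p[1],z),Q(a-np.pi)
def ln(deg,off,rate,N,z=41):
    p,q=L(deg,off,z);return servo_line(p,q,rate=rate,contact_N=N)
def pf(deg):   # push force along v
    a=np.radians(deg);f=np.array(current_force());return round(-float((f[:2]@RF)@np.array([-np.sin(a),np.cos(a)])),1)
E
python3 - <<'E'
from g import *
servo_line(W(-16,0,26),rate=.06)
servo_line(W(-16,0,115),rate=.2)
p,q=L(94,-42,115);move_ptp(p,q);st()
print(ln(94,-42,.12,8));st()
print(ln(94,-19,.03,6));print(pf(94));
for d in range(96,150,9):
    h=ln(d,-18,.04,14);print(d,h,pf(d))
    if h:break
st();print(np.round(current_joint_pos(),2))
E
```

```text
t 22.35 fix xyz [ 69.2 135.6] 113.4 F fix [-0.1 -0.4] 0.3
False
t 23.12 fix xyz [ 71.4 136.3] 41.6 F fix [-0.6 -0.8] 0.6
False
0.3
96 False 0.4
105 False 0.6
114 False -0.8
123 False -0.3
132 False -0.6
141 False 1.3
t 26.74 fix xyz [-19.6 116.4] 41.0 F fix [0.8 1. ] 1.0
[ 0.11  0.52  1.79 -0.    0.83  0.92]
```

```bash
python3 - <<'E'
from g import *
c=capture("wrist");cv2.imwrite("pics/w4.png",c["image"])
E
```

```text
(no output)
```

View pics/w4.png

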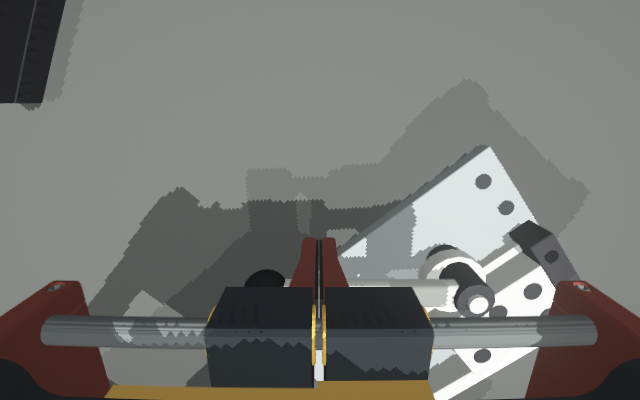

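```bash
python3 - <<'E'
from g import *
for d in (150,158,166,171,174,177):
    h=ln(d,-18,.03,16);f=pf(d);print(d,h,f)
    if h:break
st()
E
```

```text
150 False 4.6
158 False 2.1
166 False 5.8
171 False 6.7
174 False 5.2
177 False 5.8
t 29.5 fix xyz [-49.4  71.9] 41.0 F fix [-1.2  5.8] 0.4
```

```bash
python3 - <<'E'
from g import *
ln(180,-20,.02,16);print(pf(180))
o=-20
while o<-2:
    h=0
    o+=1;h=ln(180,o,.01,12);f=pf(180);print(o,h,f,((np.array(current_position())[:2]-O)@RF*1000).round(1))
    if f>15.5 or h:break
st()
E
```

```text
8.2
-19 False 7.1 [-50.4  68.8]
-18 False 10.3 [-50.4  68.1]
-17 False 9.1 [-50.5  67.1]
-16 False 10.1 [-50.5  66.5]
-15 False 15.5 [-50.4  66.3]
-14 False 19.3 [-50.4  66.3]
t 31.28 fix xyz [-50.4  66.3] 41.1 F fix [-1.7 19.3] 0.1
```

```bash
python3 - <<'E'
from g import *
ln(180,-12.8,.01,10);F=[pf(180)]
for i in range(8): sleep(.12);F.append(pf(180))
print(F);st()
E
```

```text
[24.6, 24.7, 25.4, 25.6, 25.6, 25.5, 25.4, 26.4, 25.3]
t 32.48 fix xyz [-50.5  66.1] 41.1 F fix [-2.  25.3] 0.5
```

Held about 25 N for a second at the rigid stop. Now back off gently, stand clear and look.

```bash
python3 - <<'E'
from g import *
ln(180,-20,.03,None);ln(180,-45,.08,None);st()
p,q=L(180,-45,150);servo_line(p,rate=.2)
move_ptp(W(0,10,210),Q(0));st()
c=capture("wrist");cv2.imwrite("pics/w5.png",c["image"][40:290,180:480].repeat(2,0).repeat(2,1))
al=np.zeros((400,640),bool);al[8:238,200:450]=1
p,_=cloud(c,al);F=(p[:,:2]*1000-O)@RF
l=p[:,2]>.05;d=F[l]-[35,48.9];r=np.hypot(*d.T);k=(r>25)&(r<95);a=np.arctan2(*np.median(d[k],0)[::-1]);print("lever deg",np.degrees(a))
line=cv2.fitLine(d[k].astype(np.float32),2,0,.01,.01).ravel();print("bar dir deg",np.degrees(np.arctan2(line[1],line[0])))
b=(p[:,2]>.033)&(p[:,2]<.041)&(abs(F[:,1])<22)&(F[:,0]<90)&(F[:,0]>-40);print("block top+stop x",np.percentile(F[b,0],[1,99]))
h=np.histogram(F[b,0],bins=np.arange(-40,100,4));print(h[0])
E
```

```text
t 33.34 fix xyz [-50.1  94.4] 41.0 F fix [ 0.1 -0.2] 0.0
t 34.57 fix xyz [-0.9  9.6] 208.6 F fix [-0.5  0.3] -0.5
lever deg nan
  return _methods._mean(a, axis=axis, dtype=dtype,
  ret = um.true_divide(
Traceback (most recent call last):
cv2.error: OpenCV(4.12.0) /io/opencv/modules/imgproc/src/linefit.cpp:50: error: (-215:Assertion failed) count > 0 in function 'fitLine2D_wods'
```

View pics/w5.png

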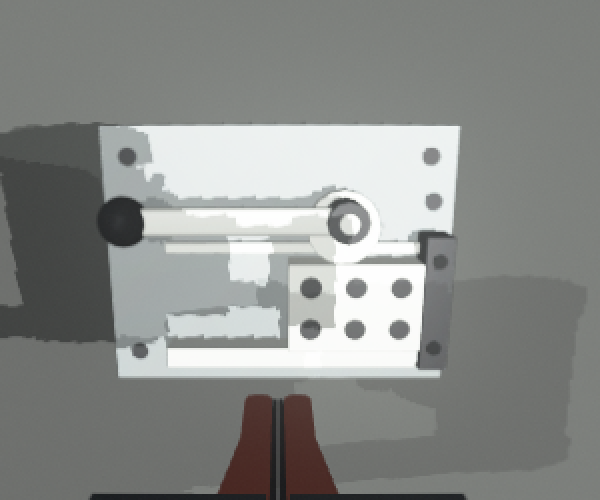

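```bash
python3 - <<'E'
from g import *
sleep(.3);c=capture("wrist");c2=c["image"]
al=np.zeros((400,640),bool);al[60:238,200:450]=1
p,_=cloud(c,al);F=(p[:,:2]*1000-O)@RF;print(len(p),np.percentile(p[:,2],[1,50,99]).round(4))
def rng(n,m):
    if m.sum(): print(n,m.sum(),np.percentile(F[m],[1,99],axis=0).round(1).tolist(),np.median(p[m,2]).round(4))
z=p[:,2]
rng("bar",(z>.045)&(F[:,0]<10)&(F[:,0]>-60)&(F[:,1]>25)&(F[:,1]<75))
rng("block",(z>.032)&(z<.041)&(abs(F[:,1])<20)&(F[:,0]<75)&(F[:,0]>-30))
rng("stop",(z>.028)&(abs(F[:,1])<20)&(F[:,0]>75))
g=(z>.018)&(z<.031)&(abs(F[:,1])<20)&(F[:,0]>70)&(F[:,0]<85);print("low pts between",g.sum())
b=(z>.045)&(F[:,0]<10)&(F[:,0]>-60)&(F[:,1]>25)&(F[:,1]<75)
v=cv2.fitLine(F[b].astype(np.float32),2,0,.01,.01).ravel();print("bar dir deg",np.degrees(np.arctan2(v[1],v[0])))
st()
E
```

```text
44290 [-0.0019  0.0012  0.0599]
low pts between 0Traceback (most recent call last):
  File "<stdin>", line 13, in <module>
cv2.error: OpenCV(4.12.0) /io/opencv/modules/imgproc/src/linefit.cpp:50: error: (-215:Assertion failed) count > 0 in function 'fitLine2D_wods'
```

```bash
python3 - <<'E'
from g import *
c=capture("wrist")
al=np.zeros((400,640),bool);al[60:238,200:450]=1
p,_=cloud(c,al);F=(p[:,:2]-O)@RF*1000;z=p[:,2]
def rng(n,m): print(n,m.sum(),np.percentile(F[m],[1,99],axis=0).round(1).tolist(),np.median(z[m]).round(4))
b=(z>.045)&(F[:,0]<10)&(F[:,0]>-60)&(F[:,1]>25)&(F[:,1]<75);rng("bar",b)
rng("block",(z>.032)&(abs(F[:,1])<20)&(F[:,0]<75)&(F[:,0]>-30))
rng("stop",(z>.028)&(abs(F[:,1])<20)&(F[:,0]>75))
print("low pts at the seam",((z<.030)&(abs(F[:,1])<18)&(F[:,0]>70)&(F[:,0]<88)).sum())
v=cv2.fitLine(F[b].astype(np.float32),2,0,.01,.01).ravel();print("bar dir",np.degrees(np.arctan2(v[1],v[0])))
st();close_job()
E
```

```text
bar 1024 [[-59.4, 42.0], [9.2, 55.9]] 0.0554
block 2171 [[5.8, -19.7], [74.4, 19.7]] 0.0367
stop 643 [[75.3, -19.7], [96.1, 19.6]] 0.0357
low pts at the seam 0
bar dir 0.06384976
t 35.02 fix xyz [-0.4 10.5] 209.7 F fix [ 0.7 -0.2] 0.7
the job is handed in; nothing more can be done
```

The block is home against the end stop and locked by the cam lever. I handed the job in at 35 s of the 58 s allowed, with the gripper well above everything.

- **Block:** I pushed it about 35 mm with the shut fingers. It then stayed rigid at the stop as the push rose to about 13 N.
- **Lever:** I turned it to its end stop and held it there at about 25 N for 1 s. I then backed off and lifted clear.
- **Last checks:** The final depth picture shows the bar within 0.1° of the fixture's -x direction. The block's rear edge is at about x = 5–6 mm (5 mm when home), and there is no gap at the stop.

**What went less smoothly:**
- **First push:** Two slow lines tripped their force limits of 15 and 14 N, and the push then stuck at about 11 N because the fingertip also pressed down. Raising the tip freed it, and the block then slid at about 3 N. I read the force only between moves, so short peaks at those trips are not recorded. No recorded reading went above about 26 N.
- **Finger position:** The fingers stopped about 2 mm short of my nominal home position. I put this down to the finger's width and the calibration, because the camera showed the block against the stop.
- **Check script:** My final check failed twice on a units mistake of mine. I fixed it before handing in.
- **Bystanders:** I did not measure the other objects again at the end, but none of the moves came near them.

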